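# Set the gas bottle cradle upright

### The arm

A 6-joint arm with a two-finger parallel gripper is mounted at the origin on the work surface. World frame = base frame: x ahead of the robot, y to its left, z up, the work surface at z = 0. Lengths are in m, angles in rad, forces in N, time in s.
With the tool pointing down it reaches from about 0.4 to 0.825 m from the base axis. Payload 7 kg.
Tool frame: the origin (TCP) lies midway between the tips of the shut fingers; the grasp point (between the pads) lies 19 mm behind it; z points along the fingers, y is the line along which they close (so a half turn about z gives the same grasp; the last joint's range is limited). The gripper opens to 88 mm and grips with 3 to 60 N. Pads are 19 mm wide; open, the fingers measure 130 mm over their backs; the gripper's body (78 mm by 193 mm) begins 47 mm behind the grasp point.
Start: joints at [1.422, 0.359, 0.012, 0, -1.224, -0.288], TCP at [0.286, 0.612, 0.227] pointing down, gripper open.
Joint ranges: [-3.07, 3.07], [-1.43, 2.12], [-1.02, 1.25], [-3.03, 1.67], [-3.05, -0], [-3.03, 3.03]. Speed limits (rad/s): [2.39, 2.39, 3.01, 3.14, 3.14, 3.14].

### API

Orientations are given as [roll, pitch, yaw] about the fixed x, y, z axes, in that order (R = Rz(yaw) Ry(pitch) Rx(roll)).
In Python, from station import arm, grab_frame, camera_params, spot_in gives the robot as it stands.
- The arm moves only by the shell command python3 -m jog 'ROWS' [FORCE]. ROWS is JSON, a list that holds one entry, the list of rows, each a list of 7 numbers: the shift along the tool's x, y, z in mm, then the turn, a rotation vector about the tool's x, y, z in rad, then the finger opening in mm, from 0 to 87.6. In form: [[[x, y, z, wx, wy, wz, fingers], ...]]. A call has 1 to 20 rows; each row is the pose to reach, as a shift and turn from the pose commanded when the call began, along the tool's axes at that moment; what a row does not reach only later rows make up. A row lasts 1/8 s, in which the tool goes at most 62.5 mm and 10.7 degrees, less where a joint would pass 70% of its speed; a pose out of reach is approached as far as the arm can. A call with a gripper value outside its range is refused whole. The fingers move at their own pace and stop on an object; FORCE is the grip in N (left out, the last holds). Time passes only in rows, so rows that repeat a pose let the fingers close. It gives the time, the measured TCP pose, the force, the opening and the grip force at its end, in the units of the state.
- arm.get_state(): the state, without advancing time (a new reading comes with each control period).
- grab_frame(name): name is "side" or "top" or "wrist"; returns (picture, depth): 400x640x3 uint8, blue, green, red; 400x640 float32, m along the optical axis (not along the pixel's ray), 0 where there is no reading.
- camera_params(name): a dict with "mtx" (3x3 intrinsics, pixels), "R" (3x3) and "t" (3): a world point X has camera coordinates R X + t. Camera axes: x right, y down, z forward; pixel columns grow to the right and rows downward; lengths in m; the calibration is good to about 2 mm. A picture is of the moment at which its call begins: read the wrist's pose just before it. camera_params takes no time and is no camera call; for the wrist camera it gives the pose at the moment of the call.
- arm.job_done(): hands the job in; it is judged then, once.
Trained networks look in the newest picture that a camera, given by its name, has taken for a name from the list of things; names that differ only in an ending like _2 or _b are one class to them, and where a whole thing is asked for, a point or a joint stands for the part that bears it (a point fixed in the world has none). Each returns a list of dicts, best first, with "confidence" (0 to 1); they miss things now and then, are a little off and sometimes report something else, mostly with a low value. They report only what shows in the picture. A call takes as long as a camera call. They do not tell look-alikes from the thing itself.
- spot_in(query, camera): "uv" ([column, row] in pixels, amid what is visible of it).
The state is a dict: "t": time; "q": joint angles; "qd": joint speeds; "joint_efforts": joint torques, N m; "eef_pos": TCP position; "ee_rot": TCP orientation; "force": force on the tool from outside, world axes, zero at the start; "moment": the same for the moment, N m; "width": finger opening in m; "gripper_force": force on a finger pad.
Only numpy, scipy, OpenCV 4.12 (cv2) and the standard library are available. Lean on these libraries where they do the work, as an engineer would, in place of code of your own. Each camera call takes 0.05 s, during which the arm holds its last target. There are 200 camera calls.

### The job

Get the small gas bottle ready for strapping: first turn the regulator's knob until its pointer reads zero, then flip the cradle's kickstand all the way down over its centre, then take the cradle by its top bar, tip it upright and keep holding it there so that it cannot fall back. Finish while still holding the bar with the cradle upright and still; do not let the cradle topple forward, and leave the other things on the bench where they are.

Things in the scene. Friction and masses are not known exactly. Their poses are not given: they have to be found in the camera images.
- regulator: fixed grey gas-regulator block, 100 x 100 mm, with a round white dial (94 mm across) on its top, 55 mm above the bench; two brass stubs stick out 30 mm on its +x side. Origin: centre of its underside. The zero mark (the one long thick black tick) lies on the dial's rim in the block's own +x direction; small ticks stand every 20 degrees
- pointer_knob (a joint): angle of the knob on the dial, rad: 0 = pointer on the zero mark, positive = pointer turned counter-clockwise seen from above; end stops at +-2.4. Light friction (0.04 N m), stays where it is left
- knob_grip (a point): point on the knob's (vertical) axis, 20 mm above the dial: middle of its black upright grip bar, 44 mm long, 11 mm thick, which stands from 5 to 33 mm above the dial. Its x axis lies along the bar towards the pointer end (small nose, white line on top)
- stand: fixed base of the gas-bottle stand: grey plate 240 mm (x) x 170 mm (y) x 12 mm, with two bearing cheeks and a rubber-faced post 84 mm high at its +x end. Origin: on the bench under the hub; x axis points from the front (robot side) to the back, y along the hub axle, z up
- hub (a point): centre of the hub axle, 60 mm above the bench; the cradle tips about it, axis along the stand's y. Its axes are parallel to the stand's
- cradle (a joint): tip of the cradle (steel frame, two 14 mm uprights 120 mm apart, aluminium gas bottle 60 mm wide on its back), rad: 0 = upright, positive = leaning back (stand's +x). Rests against its back stop at 0.38. The bottle hangs behind the axle, so it falls back when let go from upright; about 1 kg in all, 2 to 4 N at the top bar
- grab_bar: round top bar of the cradle: rubber sleeve 16 mm thick, 98 mm long, along the stand's y between the uprights, free to turn on its core; 200 mm from the hub axle (260 mm above the bench when upright). Origin: its centre
- kickstand (a joint): weighted leg (0.15 kg) on the cradle's +y side, rad relative to the cradle: 0 = folded, pointing up and 0.25 rad behind the upright; grows as it swings over its centre, forward (stand's -x) and down; 2.55 = down at its stop, foot low in front. Its weight keeps it at either end: cradle at its back stop, the leg stands straight up (the centre) at 0.63; beyond it drops forward
- kick_pivot (a point): pivot of the kickstand on the cradle, in the plane of the leg, 50 mm from the hub axle along the upright, 80 mm to the +y side; pivot axis along the stand's y
- kick_foot (a point): middle of the free part of the kickstand's foot pin: round rubber pin, 12 mm thick, along the stand's y, standing 50 mm out of the leg on its outer (+y) side; 120 mm from the pivot, this point is 34 mm outside the leg's plane. The leg itself is a 10 mm round rod
- wash_bottle: white plastic wash bottle, 62 mm wide, 200 mm tall to the spout; loose, not part of the job. Origin: centre of its underside
- jar: white plastic screw-top jar, 70 mm wide, 100 mm tall; loose, not part of the job. Origin: centre of its underside
- flask: conical glass flask, 80 mm wide at the foot, 120 mm tall; loose, not part of the job. Origin: centre of its underside
- beaker: small open glass beaker, 60 mm wide, 70 mm tall; loose, not part of the job. Origin: centre of its underside
- wrench: flat steel wrench lying on the bench, 160 mm long; loose, not part of the job. Origin: a point on its underside
- tip_box: closed blue plastic box, 110 x 75 x 50 mm; loose, not part of the job. Origin: centre of its underside
- valve_cap: small brass cap, 30 mm wide, 30 mm tall; loose, not part of the job. Origin: centre of its underside
Not all that is in view belongs to the job. What is shaped like the regulator but blue or pink is not meant.

How it is judged:
On the way, in this order (a step that is already met when the one before it is completed fails the run):
1. the regulator's pointer is on zero (value of joint pointer_knob between -0.1 and 0.1 rad), for 0.3 s.
2. the kickstand is flipped fully down, pointer still on zero (all of step 1 and value of joint kickstand above 2.35 rad), for 0.2 s.
3. the cradle is held upright by its top bar (value of joint cradle between -0.09 and 0.09 rad and value of joint kickstand above 2.35 rad and contact force between the fingers and grab_bar above 0.8 N), for 0.3 s.
At the end, for the whole second after the job is handed in: Through the last second the fingers hold the top bar (at least 0.8 N), the cradle is within 0.09 rad (5 degrees) of upright and still (under 0.1 rad/s), the kickstand is down (joint above 2.35 of 2.55) and the pointer is within 0.1 rad (6 degrees) of zero (all of step 1 and all of step 3 and velocity of joint cradle between -0.1 and 0.1 rad/s); the arm keeps its last pose, push and grip.
It fails at once if one of the other things on the bench is moved more than 30 mm (distance of any of wash_bottle, jar, flask, beaker, wrench, tip_box, valve_cap from where it was at the start of the episode above 0.03 m).
It fails at once if the cradle topples forward past upright (more than 0.2 rad) (value of joint cradle below -0.2 rad).
It also fails if it takes over 64 s, if anything falls off the work surface, if the arm or the gripper's body presses on something with over 40 N, if the wrist force passes 120 N, or if a joint passes its speed limit or range.

## Working session

There is one attempt and no reset: what is moved stays moved. The work goes in short steps, Python scripts to look and compute and a shell command to move; the robot and the scene stay as the last step left them, time stands still between calls to the robot, and variables do not carry over. Pictures are saved under pics/ and viewed, at most 10 in all, crops included, and the job is handed in when it is done.

```bash
mkdir -p pics; ls; cat > h.py <<'E'
import numpy as np,cv2
from station import arm,grab_frame,camera_params,spot_in
from scipy.spatial.transform import Rotation as Ro
def w(cam,u,v,d):
    p=camera_params(cam);c=np.linalg.inv(p["mtx"])@np.array([u,v,1.])*d
    return np.array(p["R"]).T@(c-np.array(p["t"]).ravel())
def cloud(cam,dep):
    p=camera_params(cam);v,u=np.mgrid[0:400,0:640]
    c=np.stack([u,v,np.ones_like(u)],-1)@np.linalg.inv(p["mtx"]).T*dep[...,None]
    return (c-np.array(p["t"]).ravel())@np.array(p["R"])
def proj(cam,X):
    p=camera_params(cam);c=np.array(p["R"])@np.array(X)+np.array(p["t"]).ravel();q=np.array(p["mtx"])@c
    return q[:2]/q[2]
def totool(X,R=None):
    s=arm.get_state();return Ro.from_euler('xyz',s["ee_rot"]).inv().apply(np.array(X)-s["eef_pos"])*1000
E
python3 - <<'E'
from h import *
ims=[]
for c in("top","side"):
    im,d=grab_frame(c);cv2.imwrite(f"pics/{c}0.png",im);P=cloud(c,d);np.savez(f"{c}0.npz",im=im,d=d,P=P)
    for n in["regulator","knob_grip","stand","hub","grab_bar","kick_pivot","kick_foot","wash_bottle","jar","flask","beaker","wrench","tip_box","valve_cap"]:
        for r in spot_in(n,c)[:4]:
            u,v=map(int,np.round(r["uv"]));print(c,n,u,v,round(r["confidence"],2),P[v,u].round(3))
print(arm.get_state())
E
```

```text
pics
top regulator 302 295 0.89 [0.311 0.121 0.064]
top regulator 227 210 0.76 [0.556 0.34  0.059]
top regulator 282 223 0.68 [0.514 0.177 0.092]
top regulator 281 222 0.55 [0.517 0.18  0.087]
top knob_grip 400 218 0.65 [ 0.525 -0.158  0.1  ]
top knob_grip 226 211 0.63 [0.553 0.342 0.062]
top knob_grip 301 297 0.62 [0.305 0.124 0.058]
top knob_grip 286 225 0.43 [0.51  0.167 0.074]
top stand 401 221 0.76 [ 0.526 -0.175  0.01 ]
top hub 402 221 0.8 [ 0.526 -0.177  0.018]
top hub 283 225 0.7 [0.51  0.176 0.068]
top grab_bar 411 187 0.51 [ 0.586 -0.164  0.256]
top grab_bar 346 142 0.26 [ 0.739 -0.006  0.13 ]
top kick_pivot 402 200 0.6 [ 0.569 -0.157  0.152]
top kick_foot 375 190 0.62 [ 0.622 -0.098  0.009]
top wash_bottle 347 142 0.63 [ 0.737 -0.009  0.137]
top flask 426 148 0.58 [ 0.736 -0.245  0.071]
top beaker 346 253 0.66 [ 0.432 -0.008  0.004]
top beaker 401 220 0.5 [ 0.52  -0.161  0.098]
top wrench 345 212 0.88 [ 0.555 -0.007  0.007]
top wrench 343 253 0.61 [0.431 0.001 0.007]
top wrench 401 201 0.34 [ 0.569 -0.157  0.135]
top tip_box 217 301 0.91 [0.295 0.365 0.049]
top valve_cap 3
[... 994 characters left out ...]
e_cap 259 178 0.41 [0.73  0.006 0.098]
{'t': 1.5, 'q': array([ 1.42209027e+00,  3.58598705e-01,  1.18928487e-02,  1.82146663e-07,
       -1.22409208e+00, -2.88088440e-01]), 'qd': array([-0.00035777,  0.00061238,  0.00014238,  0.00067073, -0.00047919,
        0.00019115]), 'joint_efforts': array([ 5.08280846e-04, -5.82379031e+01,  2.93307209e+01,  7.00291693e+00,
        1.24365144e-02, -4.41711802e-05]), 'eef_pos': array([0.28556454, 0.61159383, 0.226559  ]), 'ee_rot': array([ 3.14159116e+00, -6.21907422e-07, -4.36794432e-01]), 'force': array([ 0.13370656, -0.32139371,  0.22801486]), 'moment': array([-0.02540182, -0.0441839 ,  0.00190629]), 'gripper_force': 0.0, 'width': 0.08748145075942418}
```

```bash
python3 - <<'E'
from h import *
t=cv2.imread("pics/top0.png");s=cv2.imread("pics/side0.png")
cv2.imwrite("pics/top0b.png",cv2.resize(t[100:340,180:500],(800,600),interpolation=cv2.INTER_CUBIC))
cv2.imwrite("pics/side0b.png",cv2.resize(s[80:350,160:480],(711,600),interpolation=cv2.INTER_CUBIC))
E
```

```text
(no output)
```

View pics/top0b.png

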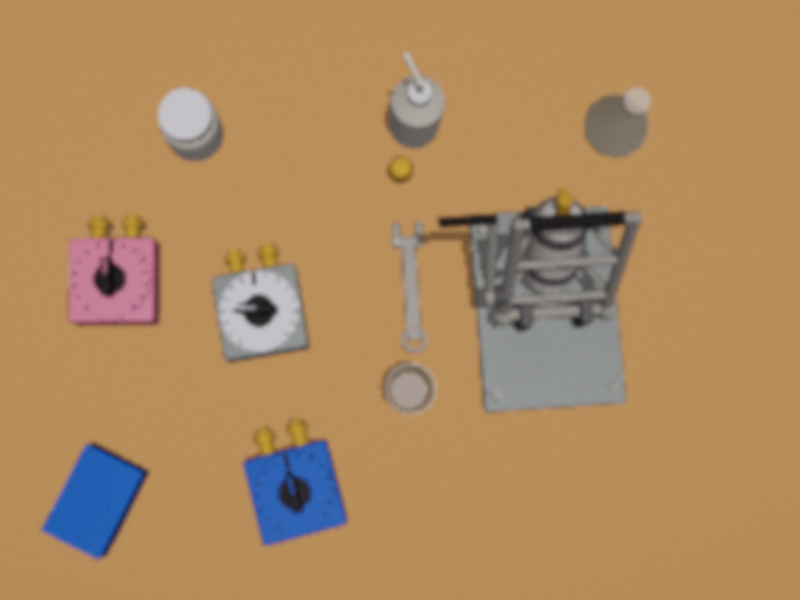

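View pics/side0b.png

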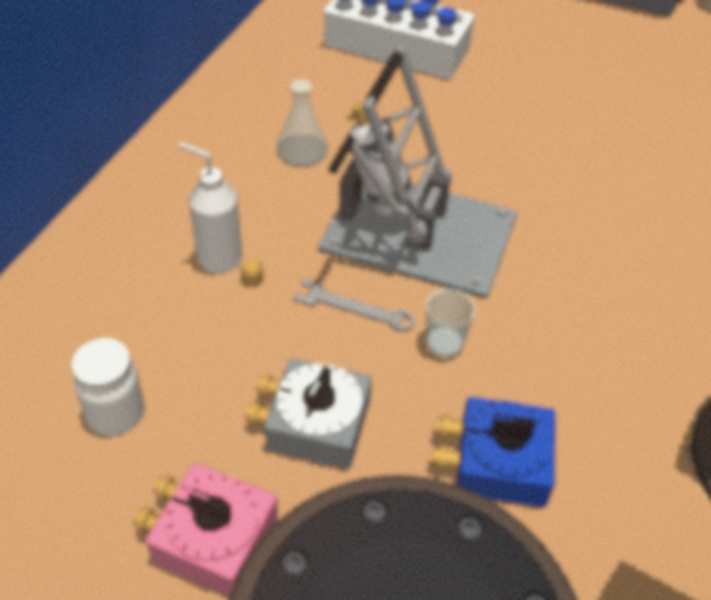

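```bash
python3 - <<'E'
from h import *
s=arm.get_state();R=Ro.from_euler('xyz',s["ee_rot"]).as_matrix()
p=camera_params("wrist");c=-p["R"].T@np.ravel(p["t"])
print("cam in tool",R.T@(c-s["eef_pos"]),"axes\n",(p["R"]@R).round(2),p["mtx"])
d=np.load("top0.npz");P=d["P"];im=d["im"]
# regulator top block region: fit by height 0.045..0.06 near center
m=(abs(P[...,0]-.51)<.1)&(abs(P[...,1]-.177)<.075)&(P[...,2]>.05)&(P[...,2]<.06)
q=P[m][:,:2]*1000;print(len(q),cv2.minAreaRect(q.astype(np.float32)))
# stand plate
m=(abs(P[...,2]-.012)<.005)&(abs(P[...,0]-.55)<.17)&(abs(P[...,1]+.17)<.11)
q=P[m][:,:2]*1000;print(len(q),q.min(0),q.max(0),cv2.minAreaRect(q.astype(np.float32)))
# dark bars high
hs=im.max(2)
m=(hs<60)&(P[...,2]>.1)&(abs(P[...,0]-.58)<.1)&(P[...,1]<-.03)&(P[...,1]>-.3)
q=P[m];print(len(q));
for a,b in((-.1,-.03),(-.13,-.1),(-.16,-.13),(-.19,-.16),(-.22,-.19),(-.25,-.22)):
    k=q[(q[:,1]>a)&(q[:,1]<b)&(q[:,2]>.14)];print(a,len(k),np.median(k,0) if len(k) else '')
print("needed tool shift to (.53,.177,.26):",totool([.51,.177,.25]))
E
```

```text
cam in tool [ 0.07954291  0.00078044 -0.15783096] axes
 [[ 0.    1.    0.  ]
 [-0.96  0.   -0.29]
 [-0.29 -0.    0.96]] [[326.72390778   0.         316.4822389 ]
 [  0.         326.72390778 196.3418391 ]
 [  0.           0.           1.        ]]
820 ((515.38818359375, 174.80130004882812), (99.18226623535156, 99.90995025634766), 8.810317993164062)
2347 [ 389.05194337 -277.58784471] [719.11701755 -60.77924533] ((554.1101684570312, -168.82681274414062), (216.095703125, 330.6490783691406), 89.7439956665039)
214
-0.1 37 [ 0.5927718  -0.05903757  0.20928555]
-0.13 28 [ 0.58338489 -0.12353467  0.25161853]
-0.16 69 [ 0.58407749 -0.14109851  0.25124242]
-0.19 56 [ 0.58443033 -0.1759058   0.25248896]
-0.22 24 [ 0.58647494 -0.19878279  0.25235081]
-0.25 0 
needed tool shift to (.53,.177,.26): [387.21304688 298.84637601 -23.44031576]
```

```bash
python3 -m jog '[[[393,299,20,0,0,1.13,60],[393,299,20,0,0,1.13,60],[393,299,20,0,0,1.13,60],[393,299,20,0,0,1.13,60],[393,299,20,0,0,1.13,60],[393,299,20,0,0,1.13,60],[393,299,20,0,0,1.13,60],[393,299,20,0,0,1.13,60],[393,299,20,0,0,1.13,60],[393,299,20,0,0,1.13,60],[393,299,20,0,0,1.13,60],[393,299,20,0,0,1.13,60]]]' 10
python3 - <<'E'
from h import *
im,d=grab_frame("wrist");P=cloud("wrist",d);np.savez("w1.npz",im=im,d=d,P=P)
cv2.imwrite("pics/w1.png",im)
print(arm.get_state()["q"],proj("wrist",[.515,.175,.055]),proj("wrist",[.515,.175,.088]))
m=(abs(P[...,2]-.055)<.006)&(abs(P[...,0]-.515)<.09)&(abs(P[...,1]-.175)<.08)
print(cv2.minAreaRect((P[m][:,:2]*1000).astype(np.float32)))
m=(P[...,2]>.08)&(P[...,2]<.1)&(np.hypot(P[...,0]-.515,P[...,1]-.175)<.05)
print(m.sum(),cv2.minAreaRect((P[m][:,:2]*1000).astype(np.float32)))
E
```

```text
t: 3.0
eef_pos: [0.5148, 0.1755, 0.2067]
ee_rot: [-3.141, 0.0, -1.565]
force: [-0.3, 0.1, -0.0]
width: 0.0601
gripper_force: 0.0
[ 6.88673561e-01  1.58040714e-01 -3.07676645e-01 -4.81312662e-05
 -1.10483329e+00 -6.83010339e-01] [315.86677995 180.89989302] [315.76190844 190.30087729]
((515.0687255859375, 173.4547119140625), (98.46534729003906, 98.60211181640625), 9.597042083740234)
602 ((515.0335083007812, 173.2432861328125), (43.40550994873047, 10.962007522583008), 88.34375)
```

View pics/w1.png

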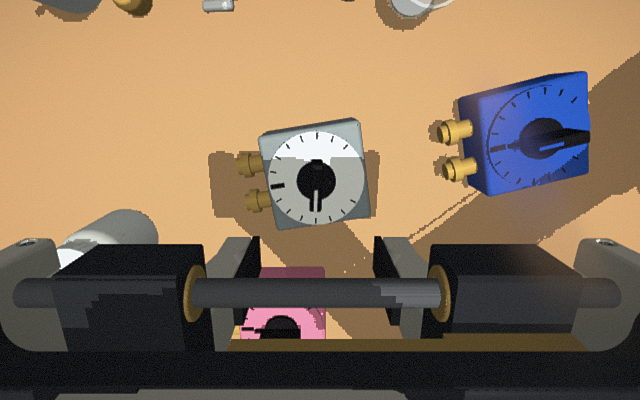

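```bash
python3 - <<'E'
from h import *
d=np.load("w1.npz");im=d["im"];P=d["P"]
cv2.imwrite("pics/w1c.png",cv2.resize(im[110:240,230:390],(800,650))[:600])
g=im.max(2);m=(g<70)&(np.abs(P[...,2]-.055)<.008)
r=np.hypot(P[...,0]-.515,P[...,1]-.1735);m&=(r>.03)&(r<.045)
n,l,st,c=cv2.connectedComponentsWithStats(m.astype(np.uint8))
for i in range(1,n):
    if st[i,4]>6:
        q=P[l==i].mean(0);print(st[i,4],c[i].round(),np.degrees(np.arctan2(q[1]-.1735,q[0]-.515)).round(1))
E
```

```text
54 [277. 186.] 9.7
```

View pics/w1c.png

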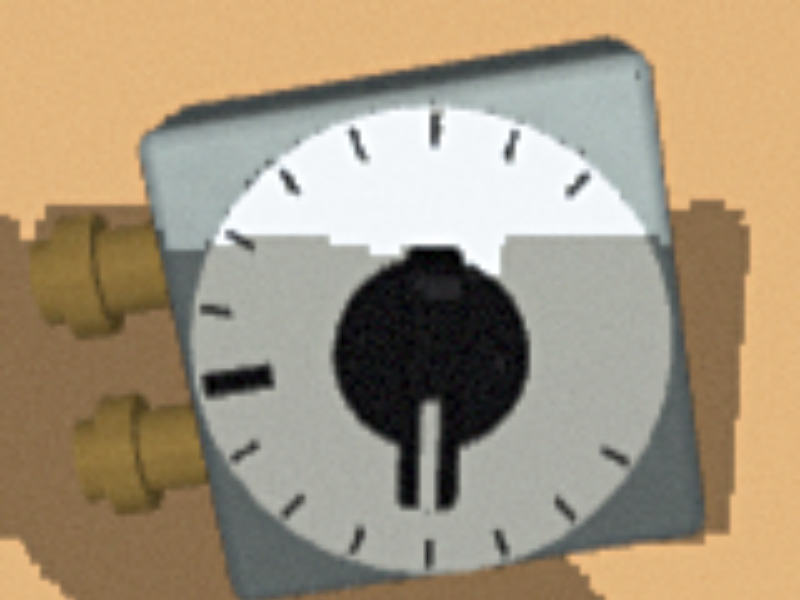

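```bash
python3 -m jog '[[[2,0,60,0,0,0.035,60],[2,0,115,0,0,0.035,40],[2,0,143,0,0,0.035,30],[2,0,143,0,0,0.035,5],[2,0,143,0,0,0.035,5],[2,0,143,0,0,0.035,5],[2,0,143,0,0,0.035,5],[2,0,143,0,0,0.035,5]]]' 15
```

```text
t: 4.05
eef_pos: [0.5156, 0.1729, 0.0645]
ee_rot: [-3.14, 0.001, -1.602]
force: [-1.6, 0.6, 4.9]
width: 0.011
gripper_force: 15.0
```

```bash
python3 -m jog '[[[0,0,0,0,0,0.17,5],[0,0,0,0,0,0.34,5],[0,0,0,0,0,0.51,5],[0,0,0,0,0,0.68,5],[0,0,0,0,0,0.85,5],[0,0,0,0,0,1.02,5],[0,0,0,0,0,1.19,5],[0,0,0,0,0,1.33,5],[0,0,0,0,0,1.376,5],[0,0,0,0,0,1.376,5],[0,0,0,0,0,1.376,5],[0,0,0,0,0,1.376,5],[0,0,0,0,0,1.376,30],[0,0,0,0,0,1.376,40],[0,0,0,0,0,1.376,40],[0,0,-60,0,0,1.376,40],[0,0,-120,0,0,1.376,40],[0,0,-150,0,0,1.376,40]]]' 15
python3 - <<'E'
from h import *
im,d=grab_frame("wrist");P=cloud("wrist",d);np.savez("w2.npz",im=im,d=d,P=P)
c=np.round(proj("wrist",[.515,.174,.07])).astype(int);print(c,arm.get_state()["ee_rot"],arm.get_state()["eef_pos"],arm.get_state()["q"])
a,b=max(c[1]-65,0),max(c[0]-80,0)
cv2.imwrite("pics/w2.png",cv2.resize(im[a:a+120,b:b+160],(800,600)))
m=(P[...,2]>.08)&(P[...,2]<.1)&(np.hypot(P[...,0]-.515,P[...,1]-.175)<.05)
print(m.sum(),cv2.minAreaRect((P[m][:,:2]*1000).astype(np.float32)))
g=im.max(2);m=(g<70)&(np.abs(P[...,2]-.055)<.008)
r=np.hypot(P[...,0]-.515,P[...,1]-.1735);m&=(r>.03)&(r<.045)
n,l,st,c=cv2.connectedComponentsWithStats(m.astype(np.uint8))
for i in range(1,n):
    if st[i,4]>6:
        q=P[l==i].mean(0);print(st[i,4],c[i].round(),np.degrees(np.arctan2(q[1]-.1735,q[0]-.515)).round(1))
E
```

```text
t: 6.3
eef_pos: [0.5162, 0.1727, 0.2171]
ee_rot: [3.14, 0.004, -2.978]
force: [0.3, 0.4, -1.3]
width: 0.04
gripper_force: 0.0
[317 179] [ 3.13924205  0.00775986 -2.97729238] [0.51746666 0.17319304 0.22016986] [ 6.83472696e-01  1.45800015e-01 -2.91106124e-01  2.00426509e-03
 -1.12598734e+00 -2.09081489e+00]
569 ((516.5368041992188, 174.23158264160156), (43.68637466430664, 10.273716926574707), 9.678641319274902)
36 [318. 213.] 10.6
```

View pics/w2.png

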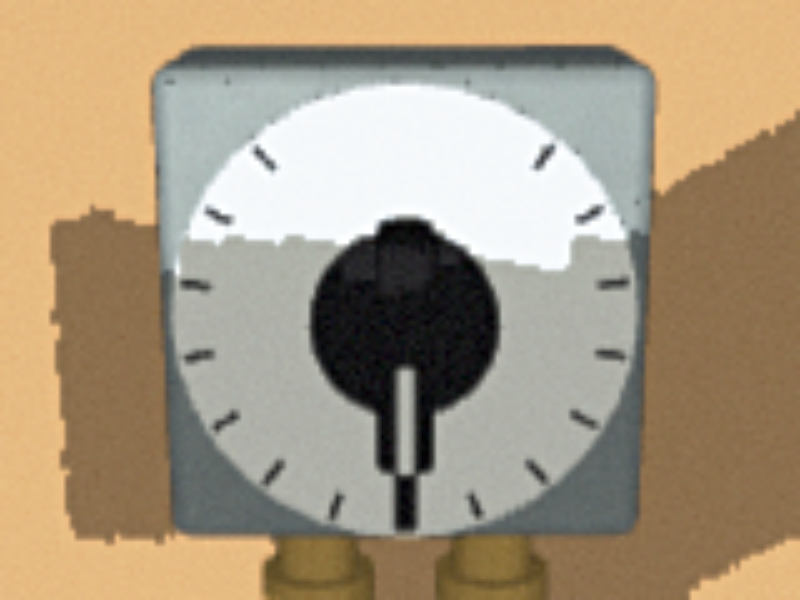

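```bash
python3 -m jog '[[[0,0,-60,0,0,-0.18,0],[-20,-60,-80,0,0,-0.36,0],[-40,-120,-80,0,0,-0.54,0],[-55,-180,-80,0,0,-0.72,0],[-65,-247,-80,0,0,-0.9,0],[-65,-247,-80,0,0,-1.08,0],[-65,-247,-80,0,0,-1.26,0],[-65,-247,-80,0,0,-1.40,0],[-65,-247,-80,0,0,-1.40,0]]]' 15
python3 - <<'E'
from h import *
im,d=grab_frame("wrist");P=cloud("wrist",d);np.savez("w3.npz",im=im,d=d,P=P);cv2.imwrite("pics/w3.png",im)
print(arm.get_state()["q"],arm.get_state()["eef_pos"])
for n in["hub","grab_bar","kick_pivot","kick_foot","valve_cap","wash_bottle"]:
    for r in spot_in(n,"wrist")[:2]:
        u,v=map(int,np.round(r["uv"]));print(n,u,v,round(r["confidence"],2),P[v,u].round(3))
E
```

```text
t: 7.48
eef_pos: [0.6194, -0.061, 0.2929]
ee_rot: [3.141, -0.0, -1.579]
force: [-0.3, 0.8, -0.4]
width: 0.0005
gripper_force: 0.0
[ 2.15304142e-01  2.39271544e-01 -4.97324747e-03 -7.78976118e-05
 -1.32724009e+00 -2.26161027e-01] [ 0.61945171 -0.06083349  0.29309611]
hub 386 71 0.84 [ 0.578 -0.154  0.248]
grab_bar 374 69 0.74 [ 0.585 -0.155  0.252]
kick_pivot 367 77 0.94 [ 0.589 -0.151  0.252]
kick_foot 349 184 0.72 [ 0.594 -0.076  0.209]
valve_cap 265 203 0.88 [ 0.689 -0.002  0.029]
valve_cap 368 75 0.46 [ 0.589 -0.152  0.253]
wash_bottle 205 213 0.85 [ 0.736 -0.024  0.129]
```

View pics/w3.png

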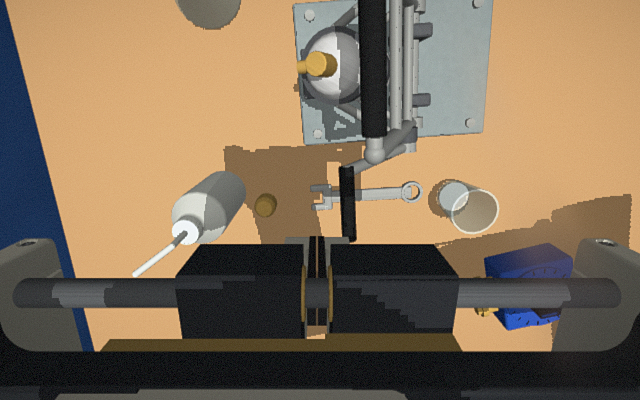

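```bash
python3 - <<'E'
from h import *
d=np.load("w3.npz");im=d["im"];P=d["P"];g=im.max(2)
def fit(m):
    q=P[m];k=q[abs(q[:,2]-np.median(q[:,2]))<.012]
    a=np.polyfit(k[:,1],k[:,0],1)
    print(len(k),k.min(0).round(3),k.max(0).round(3),"yaw",-a[0].round(3),"mean",k.mean(0).round(4))
M=np.zeros(g.shape,bool);M[165:238,335:362]=1;fit(M&(g<80)&(P[...,2]>.15))
M[:]=0;M[0:137,355:392]=1;fit(M&(g<80)&(P[...,2]>.2))
# plate
m=(abs(P[...,2]-.012)<.004)&(P[...,1]<-.07);q=P[m]
print(q[:,0].min(),q[:,0].max(),q[:,1].max())
M[:]=0;M[0:150,290:495]=1;m&=M
for u,v in((485,132),(305,143),(493,5),(293,5)):print(u,v,P[v-6:v+7,u-6:u+7].reshape(-1,3).mean(0).round(3))
s=arm.get_state();print(s["ee_rot"])
# spout
print(P[232,186],P[275,137])
E
```

```text
1028 [ 0.588 -0.089  0.201] [ 0.601 -0.031  0.211] yaw 0.057 mean [ 0.5947 -0.0617  0.208 ]
3683 [ 0.576 -0.191  0.243] [ 0.595 -0.117  0.255] yaw 0.061 mean [ 0.5859 -0.1557  0.2517]
0.3979963365157386 0.784670958747973 -0.07705613329126067
485 132 [ 0.39  -0.091  0.002]
305 143 [ 0.634 -0.079  0.005]
493 5 [nan nan nan]
293 5 [nan nan nan]
[-3.14154349e+00 -8.16439642e-06 -1.57871207e+00]
[ 0.74846587 -0.01326887  0.15250547] [0.77348247 0.0044832  0.20316237]<stdin>:13: RuntimeWarning: Mean of empty slice.
  ret = um.true_divide(
```

```bash
python3 -m jog '[[[0,-21,10,0,0,-0.067,0],[0,-21,60,0,0,-0.067,0],[0,-21,108,0,0,-0.067,0],[0,-21,108,0,0,-0.067,0],[0,-5,108,0,0,-0.067,0],[1,10,108,0,0,-0.067,0],[2,25,108,0,0,-0.067,0],[3,40,106,0,0,-0.067,0],[3,55,104,0,0,-0.067,0],[4,70,102,0,0,-0.067,0],[5,85,100,0,0,-0.067,0],[6,100,100,0,0,-0.067,0],[7,115,100,0,0,-0.067,0],[8,130,100,0,0,-0.067,0],[9,145,100,0,0,-0.067,0],[9,150,100,0,0,-0.067,0],[9,150,100,0,0,-0.067,0],[9,150,100,0,0,-0.067,0]]]' 15
python3 - <<'E'
from h import *
im,d=grab_frame("side");P=cloud("side",d);np.savez("s4.npz",im=im,d=d,P=P)
cv2.imwrite("pics/s4.png",cv2.resize(im[80:260,240:440],(667,600)))
print(arm.get_state()["force"],proj("side",[.42,-.065,.065]),proj("side",[.5866,-.167,.246]))
E
```

```text
t: 10.07
eef_pos: [0.4699, -0.0685, 0.1936]
ee_rot: [-3.141, -0.0, -1.511]
force: [-0.0, -0.8, -0.5]
width: 0.0004
gripper_force: 0.0
[-0.32210008 -0.43705167 -0.06776994] [370.53218876 203.61780518] [332.477923   114.17571852]
```

View pics/s4.png

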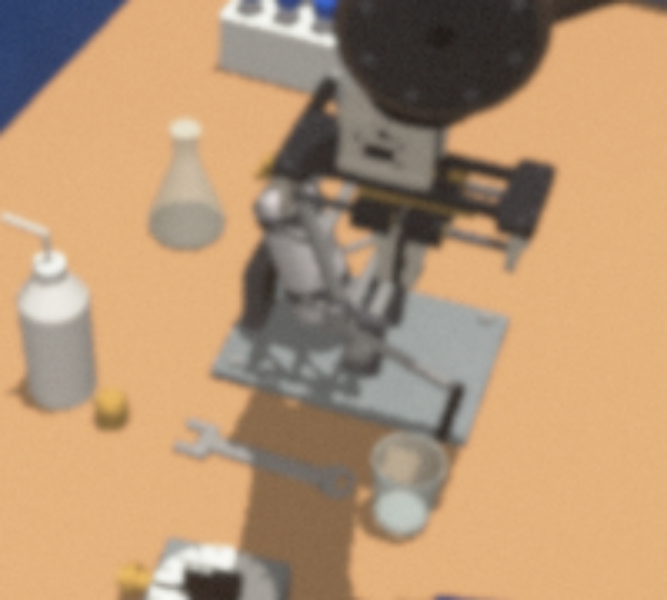

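```bash
python3 -m jog '[[[0,0,-60,0,0,0,0],[0,0,-120,0,0,0,40],[20,-20,-155,0,0,0,40],[60,-60,-155,0,0,0,40],[105,-110,-155,0,0,0,40],[105,-110,-155,0,0,0,40],[105,-110,-155,0,0,0,40]]]' 10
python3 - <<'E'
from h import *
z=np.load("w3.npz");print("valve",z["P"][58:74,298:330].reshape(-1,3)[::40].round(3))
im,d=grab_frame("wrist");P=cloud("wrist",d);g=im.max(2);np.savez("w5.npz",im=im,d=d,P=P);cv2.imwrite("pics/w5.png",im)
m=(g<80)&(P[...,2]>.235)&(P[...,2]<.262)&(abs(P[...,0]-.586)<.025)&(abs(P[...,1]+.167)<.06)
q=P[m];a=np.polyfit(q[:,1],q[:,0],1);print(len(q),q.min(0),q.max(0),q.mean(0),-a[0],"x at -.167",np.polyval(a,-.167))
print(arm.get_state()["q"])
E
```

```text
t: 11.0
eef_pos: [0.5859, -0.1673, 0.3473]
ee_rot: [3.139, 0.0, -1.512]
force: [0.2, -0.3, -0.3]
width: 0.0399
gripper_force: 0.0
valve [[ 0.641 -0.186  0.013]
 [ 0.625 -0.167  0.193]
 [ 0.62  -0.166  0.194]
 [ 0.614 -0.165  0.197]
 [ 0.632 -0.165  0.178]
 [ 0.626 -0.163  0.19 ]
 [ 0.62  -0.162  0.193]
 [ 0.614 -0.161  0.197]
 [ 0.632 -0.162  0.177]
 [ 0.626 -0.16   0.191]
 [ 0.62  -0.159  0.193]
 [ 0.614 -0.158  0.197]
 [ 0.633 -0.158  0.174]]
2167 [ 0.5747409  -0.21454215  0.23955822] [ 0.59589226 -0.10837332  0.25611132] [ 0.58561991 -0.16858145  0.25255129] 0.05989747058256625 x at -.167 0.5855251853232504
[ 4.30023535e-02  1.98651745e-01  6.36551676e-02 -3.48793286e-05
 -1.43671579e+00  1.66691467e-02]
```

View pics/w5.png

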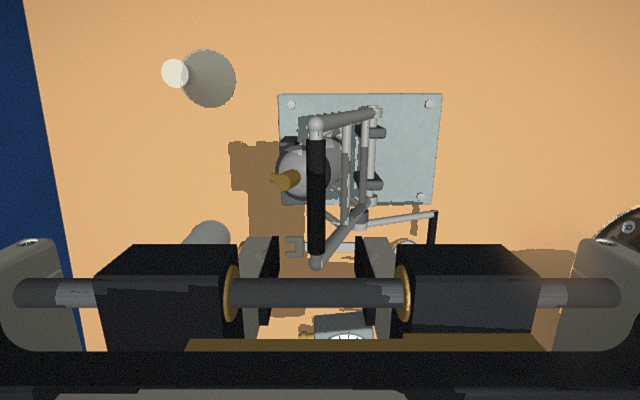

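```bash
python3 -m jog '[[[0,0,50,0,0,0,40],[0,0,95,0,0,0,40],[0,0,120,0,0,0,40],[0,0,120,0,0,0,40],[0,0,120,0,0,0,10],[0,0,120,0,0,0,10],[0,0,120,0,0,0,10],[0,0,120,0,0,0,10],[0,0,120,0,0,0,10]]]' 25
```

```text
t: 12.18
eef_pos: [0.5864, -0.1668, 0.2296]
ee_rot: [-3.14, -0.0, -1.51]
force: [0.8, 1.2, 5.9]
width: 0.0151
gripper_force: 25.0
```

```bash
python3 -m jog '[[[0,8,-3,0,0,0,10],[0,15,-5.4,0,0,0,10],[0,23,-7.6,0,0,0,10],[0,30.6,-9.5,0,0,0,10],[0,38.5,-11,0,0,0,10],[0,46,-12.3,0,0,0,10],[0,53,-13.2,0,0,0,10],[0,60,-13.8,0,0,0,10],[0,66,-14.1,0,0,0,10],[0,70,-14.3,0,0,0,10],[0,71,-14.3,0,0,0,10],[0,71,-14.3,0,0,0,10],[0,71,-14.3,0,0,0,10],[0,71,-14.3,0,0,0,10],[0,71,-14.3,0,0,0,10],[0,71,-14.3,0,0,0,10]]]' 25
python3 - <<'E'
from h import *
s=arm.get_state();print(s["eef_pos"],s["force"],s["width"],s["gripper_force"])
im,d=grab_frame("side");P=cloud("side",d);w_,dw=grab_frame("wrist")
c=np.hstack([cv2.resize(im[80:260,250:430],(400,400)),cv2.resize(w_[:,160:560],(400,400))]);cv2.imwrite("pics/f6.png",c)
E
```

```text
t: 14.18
eef_pos: [0.5146, -0.1713, 0.2438]
ee_rot: [-3.141, -0.0, -1.511]
force: [0.9, 1.8, 7.8]
width: 0.0153
gripper_force: 25.0
[ 0.51460552 -0.17125672  0.24378141] [0.92998981 1.83646388 7.77911442] 0.015282417005201356 25.000927448272705
```

View pics/f6.png

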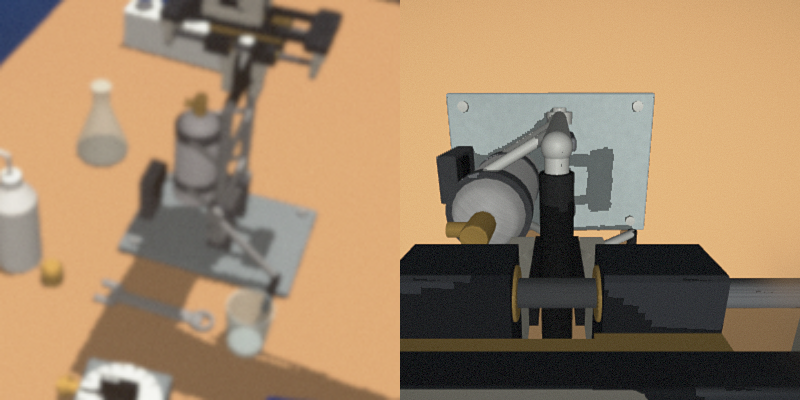

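```bash
python3 - <<'E'
from h import *
for th in(2.55,2.35,2.2):
    f,z=.12*np.sin(.25-th),.11+.12*np.cos(.25-th);print(th,proj("side",[.5125+f-.0067,-.171+.114+.059*f,z]))
im,_=grab_frame("side");print([(r["uv"],r["confidence"]) for r in spot_in("kick_foot","side")])
b=(im.max(2)<60);b[:195]=0;b[225:]=0;b[:,:355]=0;b[:,390:]=0;v,u=np.nonzero(b);print(len(u),u.mean(),v.mean(),u.min(),u.max(),v.min(),v.max())
E
```

```text
2.55 [369.94345207 212.97053471]
2.35 [375.69288371 209.84580856]
2.2 [379.25359928 206.77344286]
[([347.8, 183.7], 0.7), ([345.6, 150.3], 0.42), ([357.0, 120.0], 0.22)]
1 372.0 210.0 372 372 210 210
```

```bash
python3 - <<'E'
from h import *
d=np.load("w5.npz");im=d["im"];P=d["P"];g=im.max(2)
M=np.zeros(g.shape,bool);M[205:250,420:445]=1;m=M&(g<80)&(P[...,2]>.03)&(P[...,2]<.12);q=P[m]
t=np.median(q,0);print(len(q),q.min(0),q.max(0),t)
H=np.array([.5125,-.171]);u=np.array([np.cos(.059),np.sin(.059)])
f=(t[:2]-H)@u-.05*np.sin(.38);z=t[2]-.006-(.06+.05*np.cos(.38))
print("r",np.hypot(f,z),"theta",.63-np.arctan2(f,z))
E
```

```text
227 [ 0.40617736 -0.10021198  0.06211934] [ 0.41806151 -0.04969122  0.07323888] [ 0.41313351 -0.07357885  0.07069116]
r 0.11952114189472486 theta 2.5575608179929747
```

The kickstand measured 2.56 rad, at its stop. The cradle is about 0.01 rad from upright and held with 25 N, and the pointer is on zero.

```bash
python3 -c "
from station import arm
s=arm.get_state();print(s['eef_pos'],s['gripper_force'],s['t']);print(arm.job_done())"
```

```text
[ 0.51461002 -0.17123149  0.24381068] 25.000917613506317 14.375
the job is handed in; nothing more can be done
None
```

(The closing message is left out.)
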